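# Clamp the dome camera in the collet stand

### The arm

A 7-joint arm with a two-finger parallel gripper is mounted at the origin on the work surface. World frame = base frame: x ahead of the robot, y to its left, z up, the work surface at z = 0. Lengths are in m, angles in rad, forces in N, time in s.
With the tool pointing down it reaches from about 0.35 to 0.9 m from the base axis. Payload 19.9 kg.
Tool frame: the origin (TCP) lies midway between the tips of the shut fingers; the grasp point (between the pads) lies 19 mm behind it; z points along the fingers, y is the direction in which the jaws open and shut (so a half turn about z gives the same grasp; the last joint's range is limited). The gripper opens to 85 mm and grips with 20 to 120 N. Pads are 22 mm wide; open, the fingers measure 114 mm over their backs; the gripper's body (76 mm by 85 mm) begins 54 mm behind the grasp point. The pads swing forward as they close: fully open they stand 13 mm farther back than shut.
Start: joints at [1.248, 0.417, -0.01, 1.614, 0.005, 1.111, -0.053], TCP at [0.173, -0.601, 0.231] pointing down, gripper open.
Joint ranges: [-2.81, 2.81], [-0.39, 2.02], [-1.27, 1.25], [0.06, 2.57], [-1.19, 4.33], [0.19, 2], [-2.82, 2.82]. Speed limits (rad/s): [1.89, 1.89, 2.39, 2.39, 3.01, 3.01, 3.01].

### API

Orientations are given as a unit quaternion [w, x, y, z].
In Python, from workcell import sensors, imaging, workorder gives the robot as it stands.
- The arm moves only by the shell command python3 -m creep 'ROWS' [FORCE]. ROWS is JSON, a list of rows, each a list of 7 numbers: the shift along the world's x, y, z in m, then the turn, a rotation vector about the world's x, y, z in degrees, then the closure, from 0 (fully open) to 1 (shut). A call has 1 to 20 rows; each row shifts and turns the commanded pose from where the row before left it; what a row does not reach is not made up. A row lasts 1/8 s, in which the tool goes at most 62.5 mm and 10.7 degrees, less where a joint would pass 70% of its speed; a pose out of reach is approached as far as the arm can. A call is refused whole if a number of a shift passes 0.0625 or a number of a turn 10.7, either way. A call with a gripper value outside its range is refused whole. The fingers move at their own pace and stop on an object; FORCE is the grip in N (left out, the last holds). Time passes only in rows, so rows that do not move let the fingers close. It gives the time, the measured TCP pose, the force and the opening at its end, in the units of the state.
- sensors.state(): the state, without advancing time (a new reading comes with each control period).
- imaging.capture(name): name is "side" or "top"; returns a dict with "frame" (400x640x3 uint8, red, green, blue), "intrinsics" (3x3 intrinsics, pixels), "camera_from_world" (4x4, takes a point from world to camera coordinates). Camera axes: x right, y up, looking along -z (the intrinsics and any distortion apply to the point x, -y, -z); pixel columns grow to the right and rows downward; lengths in m; the calibration is good to about 2 mm. A picture is of the moment at which its call begins. There is no depth.
- workorder.hand_in(): hands the job in, once; it reports no verdict.
The state is a dict: "clock": time; "joint_pos": joint angles; "qd": joint speeds; "tau": joint torques, N m; "ee_pos": TCP position; "tcp_rot": TCP orientation; "ft_force": force on the tool from outside, world axes, zero at the start; "moment": the same for the moment, N m; "grip_width": finger opening in m.
Only numpy, scipy, OpenCV 4.12 (cv2) and the standard library are available. Lean on these libraries where they do the work, as an engineer would, in place of code of your own. Each camera call takes 0.05 s, during which the arm holds its last target.

### The job

Take the domed camera (not the flat-topped sounder beside it) out of the plywood rack and lower its stem gently into the collet of the clamping stand until it is fully home. Then swing the stand's lever clockwise, seen from above, until you feel the collet grip the stem firmly, and stop there: overtightening would crush the stem. Let go, with the camera standing gripped and upright, and leave the other things on the desk alone.

Things in the scene. Friction and masses are not known exactly. Their poses are not given: they have to be found in the camera images.
- cam_head (a point): The domed camera's point to grasp: centre of its head, a white cylinder 40 mm across and 28 mm high with a dark dome 34 mm wide and 14 mm high on top; under it a straight steel stem 16 mm across, 75 mm long, with a chamfered foot. The foot lies 89 mm below this point. It stands in one of the rack's two holes.
- cam: The same domed camera, 180 g or so, 117 mm tall; origin at the middle of the stem's foot, z up the stem. Round, so its yaw does not matter.
- cam_foot (a point): Middle of the underside of the domed camera's stem.
- sounder_head (a point): Centre of the head of a flat-topped sounder of the same size with holes in its top, in the rack's other hole, 110 mm from the camera; its top is 123 mm above the desk. Leave it.
- rack: Plywood block 70 x 190 x 50 mm fixed to the desk, origin under its middle, y along it. Two upright holes 20 mm wide, 30 mm deep, at y = +55 and -55 mm.
- stand: Clamping stand screwed to the desk: dark steel plate 110 x 110 x 12 mm, origin under its middle, with an aluminium block, a knurled collet nut and a lever on the nut. All share one upright axis through the origin, z up.
- block: Aluminium block 56 x 56 mm on the plate, top 60 mm above the desk; its upright bore is 17.4 mm wide with a 2 mm chamfer and 35 mm deep. Its frame is that of the stand. Pressing the stem on it with over 40 N does damage.
- collet: The collet: three steel jaws 61 to 75 mm above the desk inside the nut, round the stand's axis; its frame is that of the stand. At the start they stand open by 19 mm or more; the nut closes them until they bite on the 16 mm stem, and holds its grip when released. Good grip: 45 to 160 N in all, reached about 0.2 to 0.6 rad past the first bite.
- mouth (a point): Centre of the nut's open top, 79.5 mm above the desk. The nut is a steel ring, 56 mm outside, 36 mm inside, whose top rim is here.
- bore_floor (a point): Centre of the bore's floor, 25 mm above the desk, where the stem's foot must stand; on the axis about which the lever turns.
- handle (a point): On the axis of the lever's upright black handle: a post 16 mm across, top 120 mm above the desk, this point at 100 mm, on a bar 10 mm thick at 70 mm, 90 mm from the turning axis. The collet bites 0.4 to 1.4 rad clockwise of the start; the lever's direction does not tell where. Drag at the handle: a steady 6 to 9 N free, then rising; 3 to 4 N above free is firm, 7 N above crushes.
- meter_mid (a point): Middle of a yellow hand meter, 75 x 150 x 34 mm, lying on the desk. Leave it.
- driver_grip (a point): Grip of a screwdriver lying on the desk. Leave it.
- psu_mid (a point): Middle of a black power brick 70 x 110 x 30 mm on the desk. Leave it.
Things that resemble listed ones, but are neither listed nor needed, are in the scene too. Leave any pink or yellow look-alike of the cam alone.

How it is judged:
By the outcome, as a careful person would: the job done as asked, in the order asked, and still so for the second after the job is handed in, with the robot touching nothing.
It also fails if it takes over 72 s, if anything falls off the work surface, if the arm or the gripper's body presses on something with over 40 N, if the wrist force passes 120 N, or if a joint passes its speed limit or range.

## Working session

There is one attempt and no reset: what is moved stays moved. The work goes in short steps, Python scripts to look and compute and a shell command to move; the robot and the scene stay as the last step left them, time stands still between calls to the robot, and variables do not carry over. Pictures are saved under pics/ and viewed, and the job is handed in when it is done.

```bash
ls; mkdir -p pics; python3 - <<'E'
from workcell import sensors, imaging
import cv2
s=sensors.state()
for k in s: print(k,s[k])
for n in("side","top"):
    c=imaging.capture(n); cv2.imwrite(f"pics/{n}0.png",c["frame"][:,:,::-1]); print(c["intrinsics"],c["camera_from_world"],[k for k in c])
E
```

```text
pics
clock 0.0
joint_pos [ 1.24853882  0.41795525 -0.01030929  1.61416242  0.00467288  1.11071134
 -0.05300592]
qd [-0.00058961  0.00044785  0.00056598 -0.00120897 -0.00114781  0.00226217
 -0.00069486]
tau [ 6.70934132e-04 -8.64446998e+01  6.78983442e-01 -4.34900737e+01
  1.90282683e-02  7.25393300e-03 -4.62287105e-06]
ee_pos [ 0.17308208 -0.60019648  0.23067687]
tcp_rot [-5.94843898e-04  9.90163173e-01  1.39916129e-01 -1.16512039e-04]
ft_force [-0.2475787  -0.17296281  0.45190959]
moment [-0.00113005 -0.05183428 -0.02548957]
grip_width 0.08527032357089191
[[371.23136039   0.         322.79337034]
 [  0.         371.23136039 198.36632498]
 [  0.           0.           1.        ]] [[ 0.998567   -0.05289808  0.00810786 -0.56651821]
 [ 0.03174553  0.70748024  0.70601978 -0.10924839]
 [-0.04308324 -0.70475067  0.7081457  -1.05598447]
 [ 0.          0.          0.          1.        ]] ['frame', 'intrinsics', 'camera_from_world']
[[373.83087501   0.         317.03393125]
 [  0.         373.83087501 205.16736088]
 [  0.           0.           1.        ]] [[-0.02198806 -0.99973368  0.00700657  0.04314984]
 [ 0.99517002 -0.02121595  0.09584634 -0.56247753]
 [-0.09567216  0.0090802   0.99537148 -1.11584933]
 [ 0.          0.          0.          1.        ]] ['frame', 'intrinsics', 'camera_from_world']
```

View pics/side0.png

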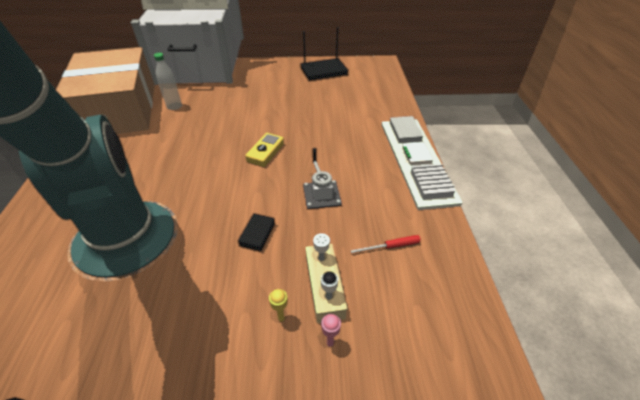

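View pics/top0.png

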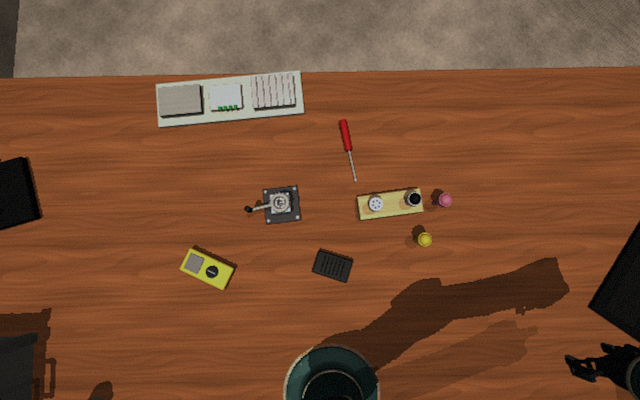

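Candidates for the camera in the top view: dark-domed white head (414,199), flat white sounder with holes (376,204), pink look-alike (445,200), yellow look-alike (425,240). The dark-domed one in the rack fits the description. I'll check it in close crops.

```bash
python3 - <<'E'
import cv2,numpy as np
t=cv2.imread("pics/top0.png");s=cv2.imread("pics/side0.png")
def z(im,x,y,w,h,f): return cv2.resize(im[y:y+h,x:x+w],None,fx=f,fy=f,interpolation=cv2.INTER_CUBIC)
cv2.imwrite("pics/crop1.png",np.hstack([z(t,350,170,120,90,6)])[:, :780])
cv2.imwrite("pics/crop2.png",z(s,260,220,100,130,4.5))
cv2.imwrite("pics/crop3.png",np.hstack([z(t,235,170,75,65,5),z(s,290,140,65,65,5)]))
E
```

```text
(no output)
```

View pics/crop1.png

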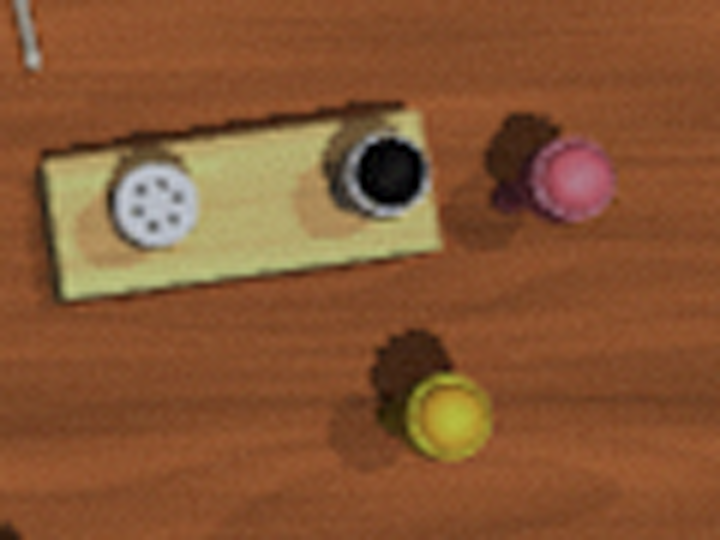

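View pics/crop2.png

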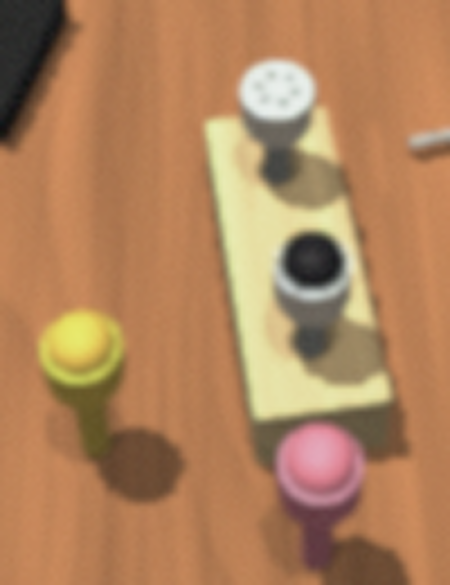

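View pics/crop3.png

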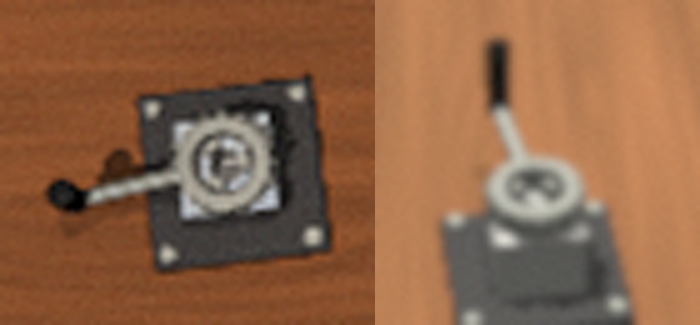

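The crops confirm it: the dark dome is on the rack's near-pink hole (top (414,199), side (329,280)), with the sounder in the other hole. The nut ring is at top (279,203), and the handle is to its left at (249,209). Next I'll measure.

```bash
cat > h.py <<'E'
import cv2,numpy as np
from workcell import imaging,sensors
def cap(n):
    c=imaging.capture(n); return c["frame"][:,:,::-1].copy(),np.array(c["intrinsics"]),np.array(c["camera_from_world"])
F=np.diag([1,-1,-1])
def ray(K,T,uv):
    d=F@np.linalg.inv(K)@np.array([uv[0],uv[1],1.]); R=T[:3,:3]
    return -R.T@T[:3,3], R.T@d
def plane(K,T,uv,z):
    o,d=ray(K,T,uv); return o+d*(z-o[2])/d[2]
def proj(K,T,p):
    q=K@F@(T[:3,:3]@p+T[:3,3]); return q[:2]/q[2]
def tri(A,B):
    M=np.zeros((3,3));b=np.zeros(3)
    for o,d in(A,B):
        d=d/np.linalg.norm(d);P=np.eye(3)-np.outer(d,d);M+=P;b+=P@o
    return np.linalg.solve(M,b)
def blob(mask,roi):
    x,y,w,h=roi; m=np.zeros_like(mask); m[y:y+h,x:x+w]=mask[y:y+h,x:x+w]
    n,l,st,ce=cv2.connectedComponentsWithStats(m); i=1+np.argmax(st[1:,4]); 
    return ce[i],st[i],(l==i).astype(np.uint8)
E
cat > m.py <<'E'
from h import *
t,Kt,Tt=cap("top"); s,Ks,Ts=cap("side")
def bright(im,v=110,sat=70):
    h=cv2.cvtColor(im,cv2.COLOR_BGR2HSV); return ((h[...,2]>v)&(h[...,1]<sat)).astype(np.uint8)
def dark(im,v=45): return (im.max(2)<v).astype(np.uint8)
td=blob(dark(t,50),(402,188,24,22)); sd=blob(dark(s,60),(318,266,24,20))
print("dome",td[0],td[1],sd[0],sd[1])
print(plane(Kt,Tt,td[0],.127),plane(Ks,Ts,sd[0],.129),tri(ray(Kt,Tt,td[0]),ray(Ks,Ts,sd[0])))
tw=blob(bright(t,90,90)|dark(t,50),(403,187,25,22));
cs,_=cv2.findContours(tw[2],cv2.RETR_EXTERNAL,cv2.CHAIN_APPROX_NONE); print("head circ",cv2.minEnclosingCircle(cs[0]),tw[0]); print(plane(Kt,Tt,tw[0],.12))
st_=blob(bright(t),(366,194,20,20)); print("sounder",st_[0],st_[1],plane(Kt,Tt,st_[0],.123))
h=cv2.cvtColor(s,cv2.COLOR_BGR2HSV)
ss=blob(((h[...,2]>170)&(h[...,1]<60)).astype(np.uint8),(310,230,24,16)); print(ss[0],ss[1],plane(Ks,Ts,ss[0],.123))
# handle
th=blob(dark(t,45),(240,200,18,18)); print("handle top",th[0],th[1],plane(Kt,Tt,th[0],.11))
sh=blob(dark(s,60),(308,145,14,18)); print("side",sh[0],sh[1],plane(Ks,Ts,sh[0],.1)); print(tri(ray(Kt,Tt,th[0]),ray(Ks,Ts,sh[0])))
# plate: dark contour
h=cv2.cvtColor(t,cv2.COLOR_BGR2HSV)
pm=((h[...,1]<110)).astype(np.uint8); pb=blob(pm,(260,183,45,45)); hull=cv2.convexHull(cv2.findContours(pb[2],0,1)[0][0]); r=cv2.minAreaRect(hull); print("plate",r,[plane(Kt,Tt,q,.012).round(4) for q in cv2.boxPoints(r)],plane(Kt,Tt,r[0],.012))
cv2.imwrite("pics/pm.png",cv2.resize(pm[170:235,235:310]*255,None,fx=6,fy=6))
g=cv2.cvtColor(t,cv2.COLOR_BGR2GRAY); big=cv2.resize(g[180:226,258:302],None,fx=12,fy=12,interpolation=cv2.INTER_CUBIC)
cc=cv2.HoughCircles(cv2.GaussianBlur(big,(0,0),4),cv2.HOUGH_GRADIENT,1,400,param1=60,param2=15,minRadius=85,maxRadius=140); print(cc)
E
python3 m.py
```

```text
dome [414.52173913 198.18478261] [410 193  10  11  92] [329.10638298 277.5212766 ] [324 273  12  10  94]
[ 0.56746351 -0.24125711  0.127     ] [ 0.56716486 -0.24567215  0.129     ] [ 0.56766628 -0.24218394  0.12361362]
head circ ((414.441162109375, 198.44117736816406), 7.46223258972168) [414.2037037  198.42592593]
[ 0.56756549 -0.24223478  0.12      ]
sounder [375.6809816  203.47239264] [369 197  14  14 163] [ 0.55530775 -0.13260616  0.123     ]
[321.08571429 239.44571429] [313 233  17  13 175] [ 0.55510688 -0.13377334  0.123     ]
handle top [248.      208.78125] [245 206   7   6  32] [0.54918782 0.22706784 0.11      ]
side [314.28 154.44] [313 149   3  12  25] [0.55163159 0.22515657 0.1       ]
[0.55108977 0.22949431 0.09647589]
plate ((279.3149108886719, 204.5981903076172), (34.896095275878906, 39.16786193847656), 83.0887680053711) [array([0.6171, 0.2138, 0.012 ]), array([0.6293, 0.0928, 0.012 ]), array([0.5212, 0.0817, 0.012 ]), array([0.5092, 0.2016, 0.012 ])] [0.56896645 0.14750241 0.012     ]
None
```

```bash
cat > ring.py <<'E'
from h import *
t=cv2.imread("pics/top0.png"); s=cv2.imread("pics/side0.png")
from workcell import imaging
Kt,Tt=[np.array(imaging.capture("top")[k]) for k in("intrinsics","camera_from_world")]
Ks,Ts=[np.array(imaging.capture("side")[k]) for k in("intrinsics","camera_from_world")]
for n,im,K,T,g in(("top",t,Kt,Tt,(.568,.145,.0795)),("side",s,Ks,Ts,(.568,.145,.0795))):
    g=np.array(g)
    G=cv2.GaussianBlur(im,(0,0),.6).astype(np.float32).mean(2)
    for it in range(4):
        # radial search of brightness ridge of the rim (mean r = 23 mm)
        pts=[]
        for a in np.linspace(0,2*np.pi,72,endpoint=False):
            rs=np.linspace(.017,.030,27); uv=np.array([proj(K,T,g+[r*np.cos(a),r*np.sin(a),0]) for r in rs],np.float32)
            v=cv2.remap(G,uv[:,0].reshape(1,-1),uv[:,1].reshape(1,-1),cv2.INTER_LINEAR)[0]
            w=np.clip(v-np.median(v),0,None); 
            if w.sum()>0: pts.append((a,(w*rs).sum()/w.sum()))
        pts=np.array(pts); A=np.c_[np.cos(pts[:,0]),np.sin(pts[:,0]),np.ones(len(pts))]
        ok=np.ones(len(pts),bool)
        for _ in range(4):
            x=np.linalg.lstsq(A[ok],pts[ok,1],rcond=None)[0]; res=abs(A@x-pts[:,1]); ok=res<2*np.median(res[ok])+1e-5
        g=g+[x[0],x[1],0]
    print(n,g,x,ok.sum(),np.median(res),proj(K,T,g))
E
python3 ring.py
```

```text
top [0.56944612 0.14252702 0.0795    ] [1.92949539e-05 3.84559613e-06 2.28321156e-02] 39 0.00029090404126991265 [278.85753428 202.14417162]
side [0.57074376 0.14280796 0.0795    ] [-3.85612147e-07  1.10237004e-06  2.29243981e-02] 41 0.0002891220301479928 [321.63767975 176.57513552]
```

```bash
python3 -m creep '[[0.033,0.030,0,0,0,5.3,0],[0.033,0.030,0,0,0,5.3,0],[0.033,0.030,0,0,0,5.3,0],[0.033,0.030,0,0,0,5.3,0],[0.033,0.030,0,0,0,5.3,0],[0.033,0.030,0,0,0,5.3,0],[0.033,0.030,0,0,0,5.3,0],[0.033,0.030,0,0,0,5.3,0],[0.033,0.030,0,0,0,5.3,0],[0.033,0.030,0,0,0,5.3,0],[0.033,0.030,0,0,0,5.3,0],[0.031,0.028,0,0,0,5.3,0],[0,0,0,0,0,0,0],[0,0,0,0,0,0,0]]' 40
```

```text
clock: 2.15
ee_pos: [0.5669, -0.243, 0.2311]
tcp_rot: [-0.0, 0.768, 0.64, -0.0]
ft_force: [-1.2, 0.1, 0.4]
grip_width: 0.0852
```

```bash
python3 -m creep '[[0,0.001,-0.03,0,0,0,0],[0,0,-0.03,0,0,0,0],[0,0,-0.02,0,0,0,0],[0,0,0,0,0,0,0]]' 40
cat > look.py <<'E'
import sys
from h import *
n,x,y,w,hh,f,out=sys.argv[1:8]; im,K,T=cap(n); x,y,w,hh=map(int,(x,y,w,hh))
cv2.imwrite("pics/"+out,cv2.resize(im[y:y+hh,x:x+w],None,fx=float(f),fy=float(f),interpolation=cv2.INTER_CUBIC))
E
python3 look.py side 240 180 180 150 4 a1.png; python3 look.py top 340 140 140 110 5 a2.png
```

```text
clock: 2.65
ee_pos: [0.5663, -0.2419, 0.1503]
tcp_rot: [-0.001, 0.768, 0.64, -0.001]
ft_force: [0.2, -0.7, 0.7]
grip_width: 0.0852
```

View pics/a1.png

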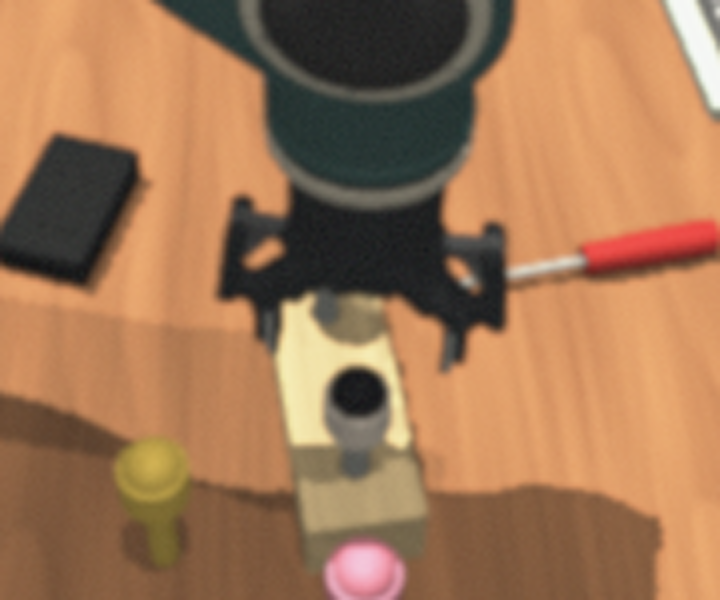

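View pics/a2.png

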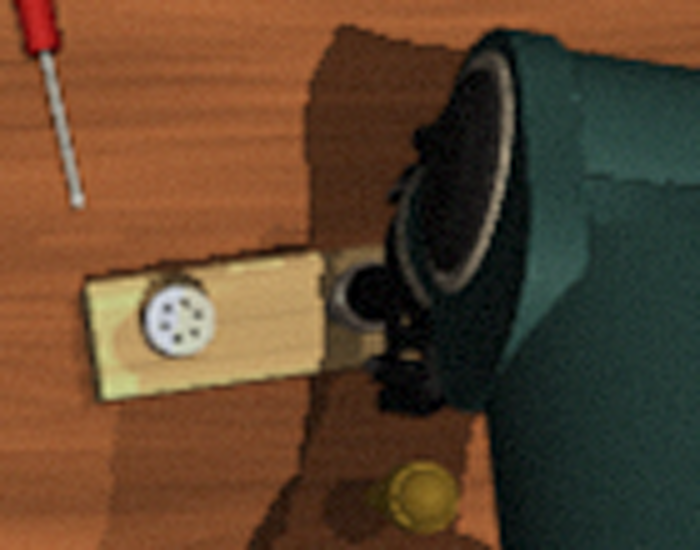

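Both fingers straddle the dome: side crop fingers at (265,340) and (455,360), dome at (357,390). Lowering to grasp.

```bash
python3 -m creep '[[0.001,0,-0.02,0,0,0,0],[0,0,-0.02,0,0,0,0],[0,0,-0.015,0,0,0,0],[0,0,-0.008,0,0,0,0],[0,0,0,0,0,0,0]]' 40
python3 look.py side 240 180 180 150 4 a3.png
```

```text
clock: 3.38
ee_pos: [0.568, -0.2414, 0.0877]
tcp_rot: [-0.0, 0.768, 0.641, -0.0]
ft_force: [-0.6, 0.4, 1.0]
grip_width: 0.0858
```

View pics/a3.png

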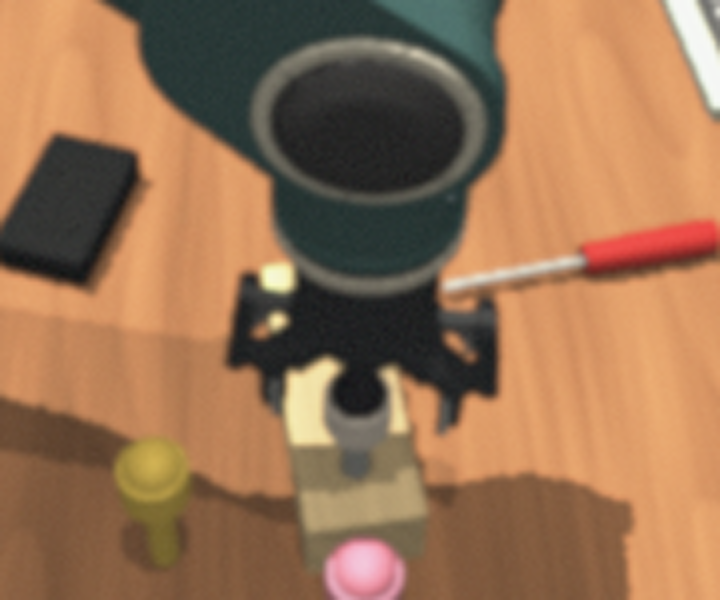

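The camera is centred between the fingers (272 and 447, dome at 357). Closing.

```bash
python3 -m creep '[[0,0,0,0,0,0,0.4],[0,0,0,0,0,0,0.7],[0,0,0,0,0,0,1],[0,0,0,0,0,0,1],[0,0,0,0,0,0,1],[0,0,0,0,0,0,1],[0,0,0,0,0,0,1]]' 45
```

```text
clock: 4.3
ee_pos: [0.5681, -0.2416, 0.0887]
tcp_rot: [0.0, 0.768, 0.641, -0.0]
ft_force: [-2.1, 1.3, 6.4]
grip_width: 0.0392
```

```bash
python3 -m creep '[[0,0,0.008,0,0,0,1],[0,0,0.008,0,0,0,1],[0,0,0.008,0,0,0,1],[0,0,0.012,0,0,0,1],[0,0,0.03,0,0,0,1],[0,0,0.03,0,0,0,1],[0,0,0.03,0,0,0,1],[0,0,0,0,0,0,1]]' 45
python3 look.py side 240 150 180 150 4 a4.png
```

```text
clock: 5.3
ee_pos: [0.5692, -0.2418, 0.2172]
tcp_rot: [0.002, 0.768, 0.641, 0.001]
ft_force: [-0.0, -0.3, -1.5]
grip_width: 0.0394
```

View pics/a4.png

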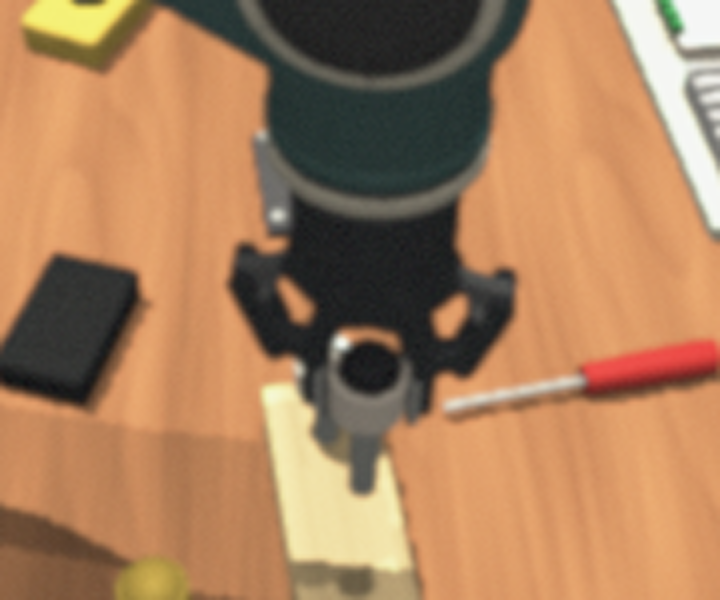

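The camera is held and clear of the rack (dome (370,365), foot (360,490) in the crop). Moving over the stand.

```bash
python3 -m creep '[[0,0.02,0,0,0,0,1],[0,0.04,0,0,0,0,1],[0,0.05,0,0,0,0,1],[0,0.05,0,0,0,0,1],[0,0.05,0,0,0,0,1],[0,0.05,0,0,0,0,1],[0,0.05,0,0,0,0,1],[0,0.04,0,0,0,0,1],[0,0.0245,0,0,0,0,1],[0,0.01,0,0,0,0,1],[0,0,0,0,0,0,1],[0,0,0,0,0,0,1]]' 45
python3 look.py side 250 80 150 140 5 b1.png; python3 look.py top 220 140 140 110 5 b2.png
```

```text
clock: 6.85
ee_pos: [0.5682, 0.1418, 0.2141]
tcp_rot: [0.0, 0.768, 0.64, -0.0]
ft_force: [0.1, -0.2, -1.2]
grip_width: 0.0387
```

View pics/b1.png

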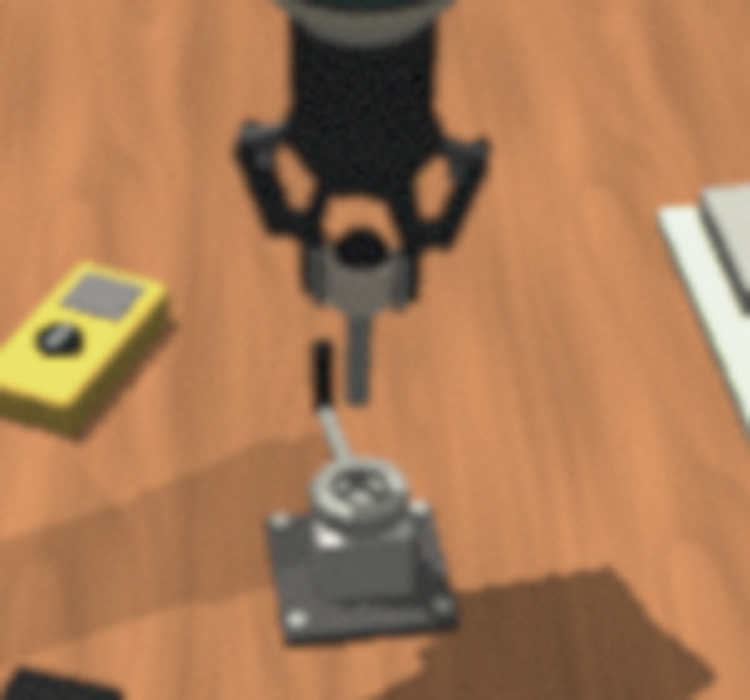

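View pics/b2.png

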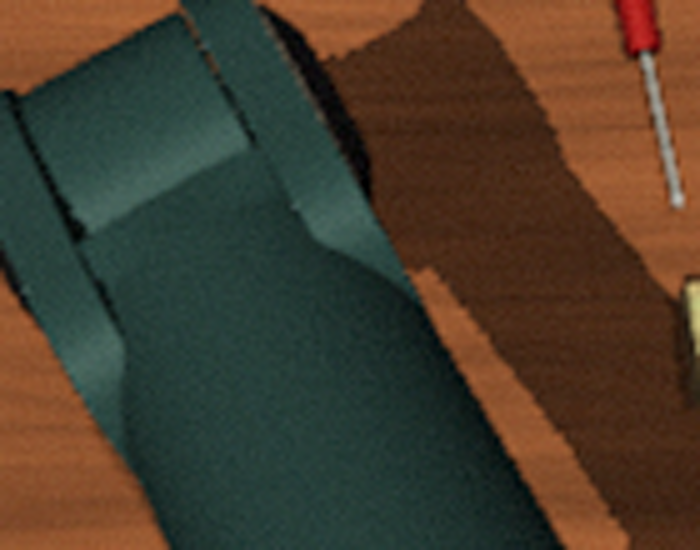

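```bash
cat > stem.py <<'E'
import sys
from h import *
s,K,T=cap("side"); st=sensors.state(); p=np.array(st["ee_pos"]); zf=.020+p[2]-.0887
h=cv2.cvtColor(s,cv2.COLOR_BGR2HSV); S=h[...,1].astype(float)
lo=proj(K,T,np.array([p[0],p[1],zf])); hi=proj(K,T,np.array([p[0],p[1],zf+.075])); print("pred foot",lo,"stemtop",hi,"tcp",p,"zf",zf)
# subpixel stem centre per row by saturation deficit vs wood
for r in range(int(hi[1])+4,int(lo[1])+4):
    x0=int(round(lo[0])); seg=S[r,x0-5:x0+7]; bg=np.percentile(S[r,x0-12:x0+13],75); w=np.clip(bg-seg-30,0,None)
    xc=(w*np.arange(x0-5,x0+7)).sum()/max(w.sum(),1e-6); t=(r-hi[1])/(lo[1]-hi[1]); zz=zf+.075*(1-t)
    print(r,round(xc,2),round(w.sum()/max(bg-30-seg.min(),1),1), "x at axis",round(plane(K,T,(xc,r),zz)[0],4), S[r,x0-5:x0+7].astype(int))
E
python3 stem.py
```

```text
pred foot [320.95522576 159.76121984] stemtop [321.08029086 138.57058881] tcp [0.56833135 0.14204846 0.21425132] zf 0.14555131507373179
142 321.73 5.2 x at axis 0.5702 [127 120  98  70  44  30  31  38  58  84 108 124]
143 321.56 3.9 x at axis 0.5698 [138 134 123  92  48  25  28  44  86 115 130 134]
144 321.46 3.3 x at axis 0.5695 [138 135 128 102  48  13  20  54 102 126 136 135]
145 321.41 3.3 x at axis 0.5694 [138 137 130 100  48  13  13  57 106 130 137 138]
146 321.44 3.2 x at axis 0.5695 [138 135 131 106  46  17  13  57 110 130 136 136]
147 321.39 3.1 x at axis 0.5694 [137 135 128 102  48  10  13  60 110 132 137 137]
148 321.36 3.1 x at axis 0.5693 [131 134 129 105  45  17  13  69 117 134 136 138]
149 321.33 3.0 x at axis 0.5693 [127 134 124 105  45  13  20  72 117 134 136 137]
150 321.33 2.9 x at axis 0.5693 [127 136 130 103  51  13  19  74 118 132 137 138]
151 321.28 3.0 x at axis 0.5692 [131 132 127  99  43  10  16  72 120 134 136 138]
152 321.23 3.1 x at axis 0.569 [137 133 123  95  39  10  19  71 117 133 137 137]
153 321.17 3.0 x at axis 0.5689 [131 132 120  91  39   7  20  74 117 132 137 137]
154 321.12 3.3 x at axis 0.5688 [137 133 123  88  30  10  16  75 118 132 137 137]
155 321.12 3.1 x at axis 0.5688 [129 134 122  89  39  13  16  83 120 136 139 138]
156 321.06 3.1 x at axis 0.5686 [131 133 121  90  33  13  20  87 126 138 138 135]
157 320.99 3.0 x at axis 0.5684 [136 129 121  86  36  13  26  92 129 136 140 136]
158 321.05 3.0 x at axis 0.5686 [132 132 120  91  33  10  22  89 126 135 137 137]
159 320.98 2.8 x at axis 0.5684 [135 132 119  92  46  23  42  97 128 138 138 137]
160 321.0 2.3 x at axis 0.5685 [116 134 126 114  84  70  84 113 130 138 138 138]
161 316.0 1.0 x at axis 0.5539 [ 79 128 134 128 120 114 119 129 135 138 140 136]
162 316.03 1.0 x at axis 0.554 [ 48 106 132 137 136 134 136 135 138 138 139 138]
```

```bash
python3 - <<'E'
from h import *
s,K,T=cap("side"); p=np.array(sensors.state()["ee_pos"]); print(p)
q=proj(K,T,np.array([p[0],p[1],p[2]-.0887+.129])); print("pred",q)
for v in(50,60):
    m=(s.max(2)<v).astype(np.uint8); b=blob(m,(312,122,22,12)); print(v,b[0],b[1],plane(K,T,b[0],p[2]-.0887+.129))
c=s[115:145,305:340].max(2); print(c[5:28,4:30])
E
```

```text
[0.568325   0.14221566 0.21428272]
pred [321.13597551 128.17754041]
50 [321.66 129.58] [317 127  10   6  50] [0.56940386 0.13561991 0.25458272]
60 [321.68518519 129.62962963] [317 126  11   8  54] [0.56945965 0.13538688 0.25458272]
[[159 154 119  71  34  48  97 147 171 173 174 179 178 171 160 146 132 110
   80  47  34  32  29  54 108 161]
 [111 112  88  53  34  66 119 169 191 196 195 195 195 191 190 184 179 157
  112  64  31  26  24  47  95 149]
 [ 60  64  54  33  37  81 135 178 197 201 199 196 194 193 196 197 199 185
  138  81  37  31  32  36  71 121]
 [ 39  36  32  32  41  93 150 185 200 200 196 192 190 189 194 198 200 193
  153  93  47  34  34  27  52  83]
 [ 30  30  29  32  52 104 159 192 201 195 185 175 167 166 171 182 192 195
  167 120  67  31  27  27  32  46]
 [ 27  29  29  27  48  99 153 184 189 172 151 129 118 114 123 143 167 182
  179 145  90  42  29  25  31  32]
 [ 39  27  23  29  40  81 131 160 157 132  99  73  61  54  63  88 116 148
  168 151 107  56  32  27  28  32]
 [ 74  46  30  27  32  66 106 124 114  80  49  36  26  26  27  42  64 104
  142 150 121  70  36  28  30  
[... 939 characters left out ...]
07 104 103
  101  87  75  69  59  47  88 146]
 [173 131  86  70  66  72  87  98 104 103 105 107 107 107 107 106 107 104
   98  88  77  71  59  50 101 156]
 [184 158 126  97  77  75  89  99 102 102 106 109 106 106 105 106 107 103
   98  84  74  69  58  59 108 162]
 [193 181 160 128  94  83  99 107 106 103 103 105 104 105 105 106 107 104
   98  87  74  72  69  82 124 167]
 [194 189 178 149 121 118 125 126 116 107 106 105 108 106 107 107 106 108
  107  99  86  87 106 128 152 180]
 [195 191 181 169 157 156 160 156 139 121 110 106 108 109 105 109 114 127
  132 124 110 115 145 167 180 190]
 [194 190 187 184 185 182 186 184 172 147 121 105 100  99 102 117 136 154
  163 156 146 154 171 187 191 192]]
```

The side view shows the foot about 2 mm to −x of the ring centre, and its y is uncertain. I'll go to just above the nut and compare there directly.

```bash
python3 -m creep '[[0.001,0,-0.02,0,0,0,1],[0.001,0,-0.02,0,0,0,1],[0,0,-0.014,0,0,0,1],[0,0,0,0,0,0,1],[0,0,0,0,0,0,1]]' 45
python3 stem.py; python3 look.py side 285 135 75 75 8 b3.png
```

```text
clock: 7.68
ee_pos: [0.5704, 0.1432, 0.1606]
tcp_rot: [0.0, 0.768, 0.641, 0.0]
ft_force: [-0.2, -0.3, -1.2]
grip_width: 0.0386
pred foot [321.57493113 173.36760653] stemtop [321.72639775 153.62884207] tcp [0.57049857 0.14316576 0.16079177] zf 0.09209177398511073
157 322.1 4.5 x at axis 0.5717 [117 106  85  56  35  30  33  49  81 104 116 122]
158 322.03 3.5 x at axis 0.5715 [133 128 112  75  35  23  30  73 111 126 133 134]
159 322.05 3.2 x at axis 0.5716 [139 136 123  87  37  16  24  86 122 135 139 139]
160 322.05 2.9 x at axis 0.5716 [136 137 123  92  36  10  22  92 128 138 137 139]
161 322.0 2.8 x at axis 0.5715 [125 134 124  92  36  10  31  94 127 138 139 137]
162 321.9 2.9 x at axis 0.5712 [106 130 120  87  37  13  39  95 129 136 140 139]
163 321.48 3.1 x at axis 0.57 [ 84 121 118  80  28  10  37  98 128 136 139 136]
164 321.21 3.7 x at axis 0.5693 [ 67 108 115  73  22  17  35  97 128 136 139 138]
165 320.91 3.7 x at axis 0.5684 [ 52  92 106  74  25   7  41  94 128 137 138 139]
166 320.47 4.4 x at axis 0.5671 [ 36  70  88  69  28  13  39 100 125 137 138 136]
167 320.21 5.4 x at axis 0.5664 [ 27  46  58  51  22  13  35 100 128 138 138 137]
168 320.05 6.2 x at axis 0.5659 [ 20  24  30  33  19  13  35  97 130 136 139 139]
169 319.97 6.3 x at axis 0.5657 [ 23  17  17  18  13  10  46 100 130 140 138 138]
170 319.98 6.4 x at axis 0.5657 [ 31  18  16  15  13  14  49 100 122 130 136 137]
171 320.37 6.7 x at axis 0.5669 [ 35  18  18  15   9  13  38  75  90 104 116 127]
172 321.47 8.8 x at axis 0.5702 [29 19 15 18 10 10 22 34 46 56 73 96]
173 322.14 10.5 x at axis 0.5722 [22 17 14 11 10 13 12 18 19 26 35 57]
174 322.4 11.4 x at axis 0.573 [18 16 15 16 13 13 15 15 14 16 20 30]
175 322.41 10.9 x at axis 0.573 [14 14 14 16 13 10 16 18 15 14 17 20]
176 322.5 9.6 x at axis 0.5733 [17 16 16 15  9 12 14 14 13 19 18 13]
```

View pics/b3.png

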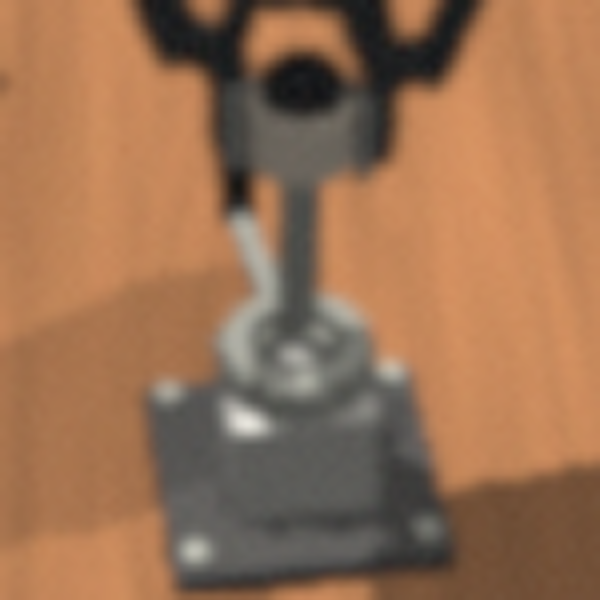

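```bash
python3 - <<'E'
from h import *
s,K,T=cap("side"); p=np.array(sensors.state()["ee_pos"]);print(p)
print(s[166:186,316:329].mean(2).astype(int))
for y in(.140,.1427,.146):
  for z in (.088,.0921,.096): print(y,z,proj(K,T,np.array([.5707,y-.007,z])),proj(K,T,np.array([.5707,y-.008,z+.001])))
E
```

```text
[0.57050419 0.14306987 0.16084659]
[[170 171 155 122  91  75  75  76 100 127 141 146 145]
 [163 171 158 122  91  76  75  78 100 127 142 144 144]
 [154 170 161 129  94  77  75  78 100 126 143 146 144]
 [142 164 166 134  96  77  74  77 100 127 143 147 144]
 [133 156 163 137  97  78  74  81 103 130 144 146 145]
 [132 155 161 137  97  79  75  84 111 139 150 151 149]
 [148 160 161 134 100  77  75  87 119 147 160 163 157]
 [163 162 150 121  90  76  74  85 112 140 161 170 168]
 [159 144 119  98  80  71  77  84 100 123 144 160 168]
 [144 121 104  89  74  74  77  96 111 117 123 135 149]
 [135 116 110  96  80  77  84 108 126 131 114 109 117]
 [133 114 106  96  94  96  96 102 115 124 113  99 104]
 [135 106  92 101 123 136 136 122 105 100  95  98 111]
 [138 105  93 109 141 161 161 144 117  94  96 105 115]
 [139 117 105 109 129 147 154 145 125 110 108 114 117]
 [135 119 115 116 122 135 148 153 137 121 114 115 109]
 [119 110 117 124 131 144 161 163 149 125 109 103  96]
 [ 94  96 109 124 133 142 155 155 136 116  97  86  83]
 [ 81  84  94 105 110 116 123 120 108 100  89  81  83]
 [106  88  84  83  86  88  92  93  89  86  88  85  95]]
0.14 0.088 [321.80586511 176.6352196 ] [321.82500122 176.60806101]
0.14 0.0921 [321.81440678 175.60942647] [321.83360395 175.58088823]
0.14 0.096 [321.82257339 174.62867546] [321.84182899 174.59881176]
0.1427 0.088 [321.75995213 176.03572196] [321.7789972  176.00784843]
0.1427 0.0921 [321.76835919 175.01011905] [321.7874648  174.98086661]
0.1427 0.096 [321.77639703 174.02955848] [321.79556057 173.99898132]
0.146 0.088 [321.70404886 175.30577835] [321.72298335 175.27703785]
0.146 0.0921 [321.71229256 174.28041428] [321.73128697 174.25029579]
0.146 0.096 [321.72017414 173.30009251] [321.73922588 173.26865022]
```

x is aligned (stem about 321.8 px, ring 321.6). Now lowering slowly and watching the force.

```bash
python3 -m creep '[[0,0,-0.005,0,0,0,1],[0,0,-0.005,0,0,0,1],[0,0,-0.003,0,0,0,1],[0,0,0,0,0,0,1]]' 45
python3 -m creep '[[0,0,-0.002,0,0,0,1],[0,0,-0.002,0,0,0,1],[0,0,0,0,0,0,1]]' 45
python3 -m creep '[[0,0,-0.002,0,0,0,1],[0,0,-0.002,0,0,0,1],[0,0,0,0,0,0,1]]' 45
```

```text
clock: 8.32
ee_pos: [0.5701, 0.143, 0.147]
tcp_rot: [-0.0, 0.768, 0.641, -0.0]
ft_force: [-0.3, 0.7, -1.9]
grip_width: 0.0391
clock: 8.7
ee_pos: [0.5701, 0.143, 0.1431]
tcp_rot: [-0.0, 0.768, 0.641, -0.0]
ft_force: [0.1, 0.9, -2.1]
grip_width: 0.0392
clock: 9.07
ee_pos: [0.5701, 0.143, 0.139]
tcp_rot: [-0.0, 0.768, 0.641, -0.0]
ft_force: [-0.5, -0.5, -1.4]
grip_width: 0.0388
```

```bash
python3 -m creep '[[0,0,-0.003,0,0,0,1],[0,0,-0.003,0,0,0,1],[0,0,0,0,0,0,1]]' 45
python3 -m creep '[[0,0,-0.002,0,0,0,1],[0,0,-0.002,0,0,0,1],[0,0,0,0,0,0,1]]' 45
python3 look.py side 285 135 75 75 8 b4.png
```

```text
clock: 9.45
ee_pos: [0.57, 0.1429, 0.1329]
tcp_rot: [-0.0, 0.768, 0.641, -0.0]
ft_force: [0.3, -0.6, -1.4]
grip_width: 0.0387
clock: 9.82
ee_pos: [0.5701, 0.143, 0.1291]
tcp_rot: [-0.0, 0.768, 0.641, -0.0]
ft_force: [-0.4, -0.2, -1.7]
grip_width: 0.0389
```

View pics/b4.png

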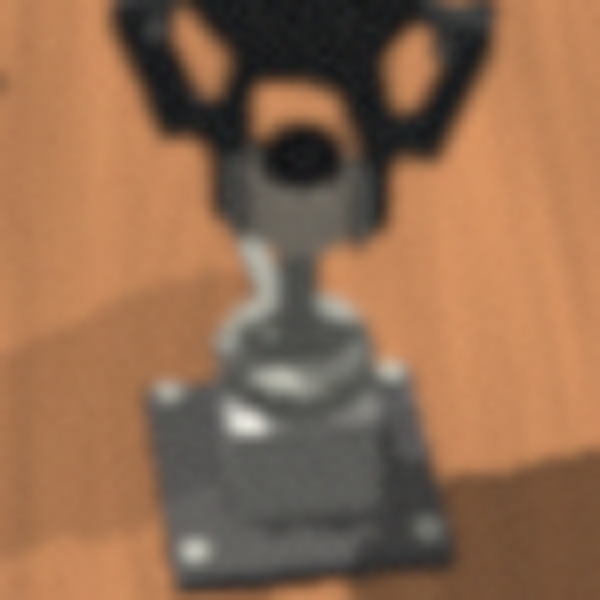

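The stem (298,310) is inside the nut ring and no contact has been felt. Continuing into the bore in small steps.

```bash
python3 -m creep '[[0,0,-0.0015,0,0,0,1],[0,0,-0.0015,0,0,0,1],[0,0,0,0,0,0,1]]' 45
python3 -m creep '[[0,0,-0.0015,0,0,0,1],[0,0,-0.0015,0,0,0,1],[0,0,0,0,0,0,1]]' 45
```

```text
clock: 10.25
ee_pos: [0.5701, 0.143, 0.1261]
tcp_rot: [-0.0, 0.768, 0.641, -0.0]
ft_force: [0.8, -0.5, -1.0]
grip_width: 0.0388
clock: 10.62
ee_pos: [0.5701, 0.143, 0.1231]
tcp_rot: [-0.0, 0.768, 0.641, -0.0]
ft_force: [-0.7, 0.3, -1.6]
grip_width: 0.0386
```

```bash
python3 -m creep '[[0,0,-0.002,0,0,0,1],[0,0,-0.002,0,0,0,1],[0,0,0,0,0,0,1]]' 45
python3 -m creep '[[0,0,-0.003,0,0,0,1],[0,0,-0.003,0,0,0,1],[0,0,0,0,0,0,1]]' 45
python3 -m creep '[[0,0,-0.003,0,0,0,1],[0,0,-0.003,0,0,0,1],[0,0,0,0,0,0,1]]' 45
```

```text
clock: 11.0
ee_pos: [0.5701, 0.143, 0.119]
tcp_rot: [-0.0, 0.768, 0.641, -0.0]
ft_force: [-0.0, -0.1, -1.0]
grip_width: 0.0392
clock: 11.38
ee_pos: [0.5701, 0.143, 0.113]
tcp_rot: [-0.0, 0.768, 0.641, -0.0]
ft_force: [0.1, 0.0, -1.7]
grip_width: 0.0391
clock: 11.75
ee_pos: [0.57, 0.143, 0.107]
tcp_rot: [-0.0, 0.768, 0.641, -0.0]
ft_force: [0.3, 0.3, -0.8]
grip_width: 0.0389
```

Entered the bore freely. The floor is expected at TCP z ≈ 0.094.

```bash
python3 -m creep '[[0,0,-0.002,0,0,0,1],[0,0,-0.002,0,0,0,1],[0,0,-0.002,0,0,0,1],[0,0,0,0,0,0,1]]' 45
python3 -m creep '[[0,0,-0.001,0,0,0,1],[0,0,-0.001,0,0,0,1],[0,0,-0.001,0,0,0,1],[0,0,0,0,0,0,1]]' 45
python3 -m creep '[[0,0,-0.001,0,0,0,1],[0,0,-0.001,0,0,0,1],[0,0,0,0,0,0,1]]' 45
```

```text
clock: 12.25
ee_pos: [0.5701, 0.143, 0.1011]
tcp_rot: [-0.0, 0.768, 0.641, -0.0]
ft_force: [0.6, 0.0, -1.8]
grip_width: 0.039
clock: 12.75
ee_pos: [0.5702, 0.143, 0.0982]
tcp_rot: [-0.0, 0.768, 0.641, -0.0]
ft_force: [0.6, 0.3, -2.1]
grip_width: 0.039
clock: 13.12
ee_pos: [0.5701, 0.143, 0.0962]
tcp_rot: [-0.0, 0.768, 0.641, -0.0]
ft_force: [0.1, -1.3, -0.6]
grip_width: 0.039
```

```bash
python3 -m creep '[[0,0,-0.001,0,0,0,1],[0,0,-0.0005,0,0,0,1],[0,0,0,0,0,0,1]]' 45
python3 -m creep '[[0,0,-0.0005,0,0,0,1],[0,0,-0.0005,0,0,0,1],[0,0,0,0,0,0,1]]' 45
```

```text
clock: 13.5
ee_pos: [0.5702, 0.143, 0.0947]
tcp_rot: [-0.0, 0.768, 0.641, -0.0]
ft_force: [0.1, 0.6, -0.9]
grip_width: 0.0391
clock: 13.88
ee_pos: [0.5702, 0.1431, 0.0938]
tcp_rot: [-0.0, 0.768, 0.641, -0.0]
ft_force: [-1.1, -0.3, -0.3]
grip_width: 0.0392
```

```bash
python3 -m creep '[[0,0,-0.0005,0,0,0,1],[0,0,0,0,0,0,1]]' 45
python3 -m creep '[[0,0,-0.0005,0,0,0,1],[0,0,0,0,0,0,1]]' 45
python3 -m creep '[[0,0,-0.0005,0,0,0,1],[0,0,0,0,0,0,1]]' 45
```

```text
clock: 14.12
ee_pos: [0.5703, 0.1432, 0.0937]
tcp_rot: [0.0, 0.768, 0.641, 0.0]
ft_force: [-1.5, -0.2, 7.0]
grip_width: 0.0391
clock: 14.38
ee_pos: [0.5705, 0.1434, 0.0936]
tcp_rot: [0.0, 0.768, 0.641, 0.0]
ft_force: [-4.4, -0.1, 13.7]
grip_width: 0.0388
clock: 14.62
ee_pos: [0.5706, 0.1436, 0.0936]
tcp_rot: [0.0, 0.768, 0.641, 0.001]
ft_force: [-5.6, -0.4, 18.8]
grip_width: 0.0393
```

The floor is felt at exactly the predicted height (force 7→19 N). Easing the load and opening.

```bash
python3 -m creep '[[0,0,0.001,0,0,0,1],[0,0,0,0,0,0,1]]' 20
python3 -m creep '[[0,0,0,0,0,0,0.5],[0,0,0,0,0,0,0.2],[0,0,0,0,0,0,0],[0,0,0,0,0,0,0],[0,0,0,0,0,0,0]]' 20
```

```text
clock: 14.88
ee_pos: [0.5703, 0.1432, 0.0937]
tcp_rot: [0.0, 0.768, 0.641, 0.0]
ft_force: [-2.8, 0.3, 8.9]
grip_width: 0.039
clock: 15.5
ee_pos: [0.5702, 0.143, 0.0932]
tcp_rot: [-0.0, 0.768, 0.641, -0.0]
ft_force: [-0.2, 0.8, 0.1]
grip_width: 0.0854
```

```bash
python3 -m creep '[[0,0,0.01,0,0,0,0],[0,0,0.02,0,0,0,0],[0,0,0.04,0,0,0,0],[0,0,0.04,0,0,0,0],[0,0,0.02,0,0,0,0],[0,0,0,0,0,0,0]]' 20
python3 look.py side 285 115 75 95 6 c1.png; python3 look.py top 220 140 140 110 5 c2.png
```

```text
clock: 16.25
ee_pos: [0.5709, 0.1433, 0.2261]
tcp_rot: [0.001, 0.768, 0.641, 0.002]
ft_force: [-0.2, 0.7, -0.6]
grip_width: 0.0854
```

View pics/c1.png

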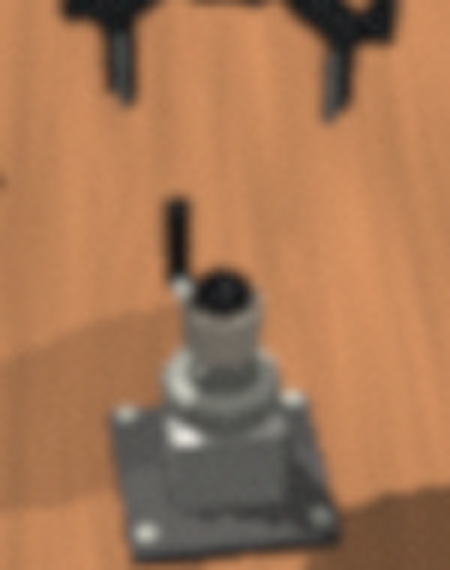

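The camera stands home in the collet. Next is the handle, so I'll check the top view and joint room for the swing.

```bash
python3 -c "
from workcell import sensors
s=sensors.state();print(s['joint_pos'].round(3),s['ee_pos'])"
```

```text
[ 0.128  0.408 -0.548  1.703  0.235  1.095 -0.672] [0.57008634 0.14291664 0.22364731]
```

View pics/c2.png

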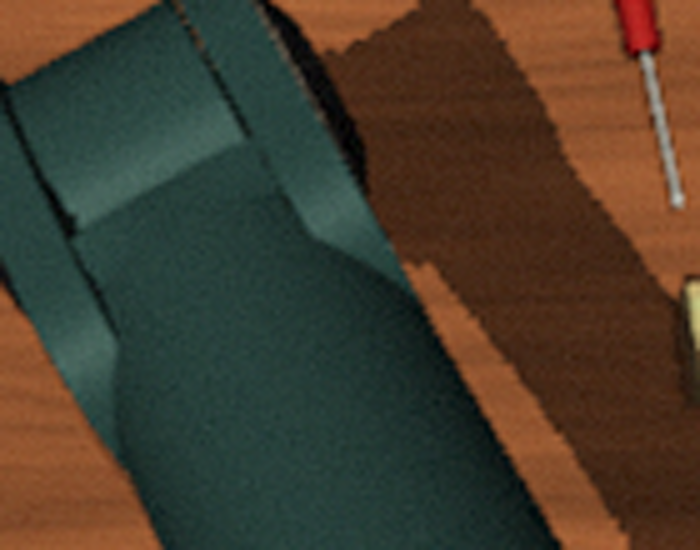

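```bash
python3 -m creep '[[-0.005,0.022,0,0,0,6,0],[-0.005,0.022,0,0,0,6,0],[-0.005,0.022,-0.01,0,0,6,0],[-0.005,0.022,-0.02,0,0,6,0],[0,0,-0.02,0,0,0,0],[0,0,-0.02,0,0,0,0],[0,0,0,0,0,0,0],[0,0,0,0,0,0,0]]' 20
python3 look.py side 270 80 100 100 6 d1.png; python3 look.py top 210 140 120 100 5 d2.png
```

```text
clock: 17.35
ee_pos: [0.5506, 0.2307, 0.1537]
tcp_rot: [0.0, 0.618, 0.786, 0.0]
ft_force: [0.4, 0.5, 0.9]
grip_width: 0.0853
```

View pics/d1.png

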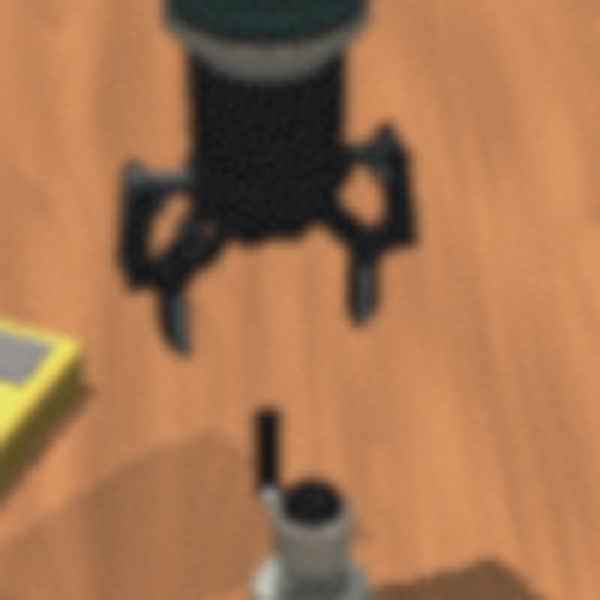

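View pics/d2.png

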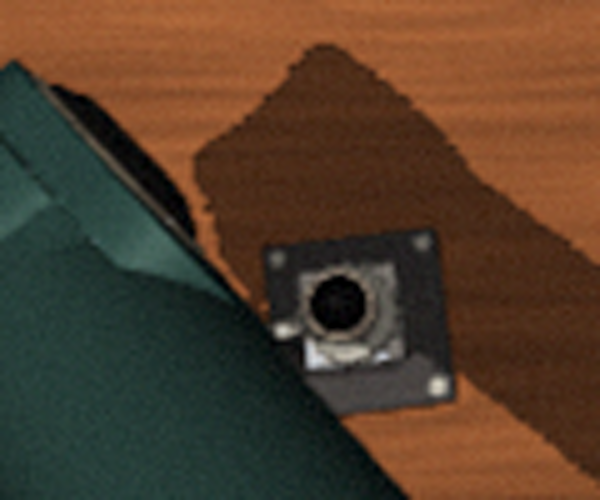

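The fingers straddle the handle (crop 178 and 362, handle 267). Lowering and closing lightly.

```bash
python3 -m creep '[[0,0,-0.02,0,0,0,0],[0,0,-0.02,0,0,0,0],[0,0,-0.02,0,0,0,0],[0,0,-0.007,0,0,0,0],[0,0,0,0,0,0,0.3],[0,0,0,0,0,0,0.6]]' 20
python3 -m creep '[[0,0,0,0,0,0,0.8],[0,0,0,0,0,0,1],[0,0,0,0,0,0,1],[0,0,0,0,0,0,1],[0,0,0,0,0,0,1]]' 25
python3 look.py side 270 80 100 100 6 d3.png
```

```text
clock: 18.2
ee_pos: [0.5505, 0.2313, 0.0868]
tcp_rot: [0.0, 0.618, 0.786, 0.0]
ft_force: [-0.3, 1.8, 0.3]
grip_width: 0.0513
clock: 18.82
ee_pos: [0.5502, 0.2311, 0.0866]
tcp_rot: [0.0, 0.618, 0.786, 0.0]
ft_force: [-2.9, -0.9, 6.1]
grip_width: 0.0155
```

View pics/d3.png

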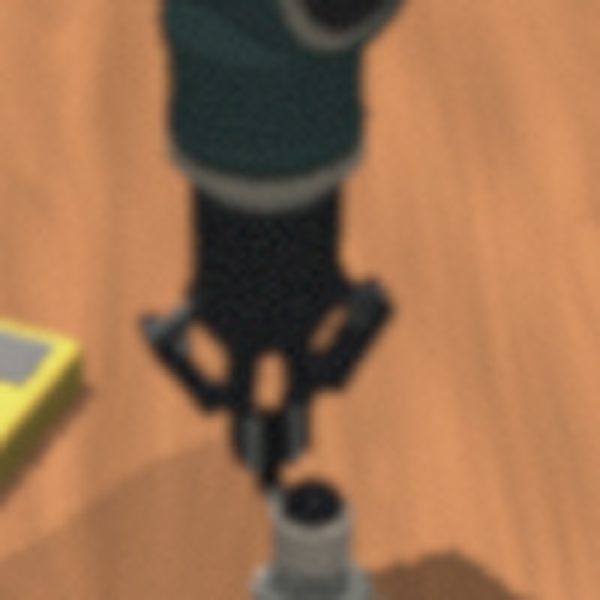

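```bash
cat > arc.py <<'E'
import numpy as np
a0=102.9; st=np.degrees(.05); R=.0904
for k in range(42):
    a=np.radians(a0-k*st); b=np.radians(a0-(k+1)*st)
    print(k+1,"rad",round((k+1)*.05,2),"d",(R*np.array([np.cos(b)-np.cos(a),np.sin(b)-np.sin(a)])).round(4),"tgt",(np.array([.5703,.143])+R*np.array([np.cos(b),np.sin(b)])).round(4))
E
python3 arc.py
cat > ft.py <<'E'
import numpy as np
from workcell import sensors
s=sensors.state(); p=np.array(s["ee_pos"]); c=np.array([.5703,.143]); d=p[:2]-c; a=np.arctan2(d[1],d[0]); r=np.hypot(*d)
f=np.array(s["ft_force"]); t=np.array([np.sin(a),-np.cos(a)])
m=np.array(s["moment"]); q=np.array(s["tcp_rot"])
print("ang",round(np.degrees(a),2),"swing",round(np.radians(102.9)-a,3),"r",round(r,4),"drag",round(-f[:2]@t,2),"radial",round(f[:2]@d/r,2),"fz",round(f[2],1),"mz",round(m[2],3),"w",s["grip_width"].__round__(4),"t",s["clock"],"j7",round(s["joint_pos"][6],2))
E
python3 ft.py
```

```text
1 rad 0.05 d [0.0044 0.0009] tgt [0.5545 0.232 ]
2 rad 0.1 d [0.0045 0.0007] tgt [0.559  0.2327]
3 rad 0.15 d [0.0045 0.0005] tgt [0.5635 0.2331]
4 rad 0.2 d [0.0045 0.0002] tgt [0.568  0.2334]
5 rad 0.25 d [0.0045 0.    ] tgt [0.5725 0.2334]
6 rad 0.3 d [ 0.0045 -0.0002] tgt [0.5771 0.2331]
7 rad 0.35 d [ 0.0045 -0.0005] tgt [0.5816 0.2327]
8 rad 0.4 d [ 0.0045 -0.0007] tgt [0.586 0.232]
9 rad 0.45 d [ 0.0044 -0.0009] tgt [0.5905 0.2311]
10 rad 0.5 d [ 0.0044 -0.0011] tgt [0.5948 0.23  ]
11 rad 0.55 d [ 0.0043 -0.0013] tgt [0.5992 0.2287]
12 rad 0.6 d [ 0.0042 -0.0015] tgt [0.6034 0.2271]
13 rad 0.65 d [ 0.0042 -0.0018] tgt [0.6076 0.2254]
14 rad 0.7 d [ 0.0041 -0.002 ] tgt [0.6116 0.2234]
15 rad 0.75 d [ 0.004  -0.0022] tgt [0.6156 0.2212]
16 rad 0.8 d [ 0.0039 -0.0024] tgt [0.6195 0.2189]
17 rad 0.85 d [ 0.0037 -0.0026] tgt [0.6232 0.2163]
18 rad 0.9 d [ 0.0036 -0.0027] tgt [0.6268 0.2136]
19 rad 0.95 d [ 0.0035 -0.0029] tgt [0.6302 0.2107]
20 rad 1.0 d [ 0.0033 -0.0031] tgt [0.6335 0.2076]
21 rad 1.05 d [ 0.0031 -0.0032] tgt [0.6367 0.2044]
22 rad 1.1 d [ 0.003  -0.0034] tgt [0.6
[... 438 characters left out ...]
[ 0.0012 -0.0044] tgt [0.658 0.165]
32 rad 1.6 d [ 0.001  -0.0044] tgt [0.659  0.1606]
33 rad 1.65 d [ 0.0008 -0.0045] tgt [0.6597 0.1561]
34 rad 1.7 d [ 0.0005 -0.0045] tgt [0.6603 0.1517]
35 rad 1.75 d [ 0.0003 -0.0045] tgt [0.6606 0.1472]
36 rad 1.8 d [ 0.0001 -0.0045] tgt [0.6607 0.1426]
37 rad 1.85 d [-0.0001 -0.0045] tgt [0.6606 0.1381]
38 rad 1.9 d [-0.0004 -0.0045] tgt [0.6602 0.1336]
39 rad 1.95 d [-0.0006 -0.0045] tgt [0.6596 0.1291]
40 rad 2.0 d [-0.0008 -0.0044] tgt [0.6588 0.1247]
41 rad 2.05 d [-0.001  -0.0044] tgt [0.6578 0.1203]
42 rad 2.1 d [-0.0012 -0.0043] tgt [0.6566 0.1159]
ang 102.84 swing 0.001 r 0.0904 drag 3.37 radial -0.38 fz 5.4 mz -0.011 w 0.0153 t 18.875 j7 -0.55
```

```bash
python3 -m creep '[[0.0044,0.0009,0,0,0,-2.86,1],[0.0045,0.0007,0,0,0,-2.86,1]]' 25 >/dev/null; python3 ft.py
python3 -m creep '[[0.0045,0.0005,0,0,0,-2.86,1],[0.0045,0.0002,0,0,0,-2.86,1]]' 25 >/dev/null; python3 ft.py
python3 -m creep '[[0.0045,0,0,0,0,-2.86,1]]' 25 >/dev/null; python3 ft.py
python3 -m creep '[[0.0045,-0.0002,0,0,0,-2.86,1]]' 25 >/dev/null; python3 ft.py
```

```text
ang 97.46 swing 0.095 r 0.0903 drag 8.61 radial -2.75 fz 8.9 mz 0.099 w 0.0153 t 19.125 j7 -0.63
ang 91.7 swing 0.195 r 0.0902 drag 7.83 radial -3.43 fz 9.2 mz 0.079 w 0.0154 t 19.375 j7 -0.71
ang 88.86 swing 0.245 r 0.0901 drag 7.23 radial -3.38 fz 8.9 mz 0.136 w 0.0155 t 19.5 j7 -0.75
ang 86.01 swing 0.295 r 0.0901 drag 7.43 radial -4.33 fz 9.3 mz 0.081 w 0.0153 t 19.625 j7 -0.79
```

```bash
python3 -m creep '[[0.0045,-0.0005,0,0,0,-2.86,1]]' 25 >/dev/null; python3 ft.py
python3 -m creep '[[0.0045,-0.0007,0,0,0,-2.86,1]]' 25 >/dev/null; python3 ft.py
python3 -m creep '[[0.0044,-0.0010,0,0,0,-2.86,1]]' 25 >/dev/null; python3 ft.py
python3 -m creep '[[0.0044,-0.0012,0,0,0,-2.86,1]]' 25 >/dev/null; python3 ft.py
```

```text
ang 83.11 swing 0.345 r 0.09 drag 7.64 radial -4.73 fz 9.6 mz 0.145 w 0.0151 t 19.75 j7 -0.82
ang 80.23 swing 0.396 r 0.09 drag 7.55 radial -5.3 fz 8.8 mz 0.129 w 0.0151 t 19.875 j7 -0.86
ang 77.39 swing 0.445 r 0.0899 drag 7.46 radial -4.73 fz 9.5 mz 0.192 w 0.0149 t 20.0 j7 -0.9
ang 74.53 swing 0.495 r 0.0899 drag 8.0 radial -4.23 fz 8.5 mz 0.172 w 0.0153 t 20.125 j7 -0.94
```

```bash
python3 -m creep '[[0.0043,-0.0014,0,0,0,-2.86,1]]' 25 >/dev/null; python3 ft.py
python3 -m creep '[[0.0042,-0.0016,0,0,0,-2.86,1]]' 25 >/dev/null; python3 ft.py
python3 -m creep '[[0.0042,-0.0018,0,0,0,-2.86,1]]' 25 >/dev/null; python3 ft.py
python3 -m creep '[[0.0041,-0.0020,0,0,0,-2.86,1]]' 25 >/dev/null; python3 ft.py
```

```text
ang 71.69 swing 0.545 r 0.0898 drag 8.08 radial -5.32 fz 9.1 mz 0.198 w 0.0155 t 20.25 j7 -0.98
ang 68.9 swing 0.593 r 0.0898 drag 8.15 radial -5.68 fz 8.9 mz 0.239 w 0.0153 t 20.375 j7 -1.01
ang 66.04 swing 0.643 r 0.0898 drag 8.95 radial -5.12 fz 9.8 mz 0.215 w 0.015 t 20.5 j7 -1.05
ang 63.2 swing 0.693 r 0.0898 drag 9.75 radial -6.09 fz 9.9 mz 0.216 w 0.0153 t 20.625 j7 -1.09
```

Drag is rising: 7.5 free, now 9.75, with some torsion and radial pull built up in the grip. I'll release and re-grip so the next reading is clean.

```bash
python3 -m creep '[[0,0,0,0,0,0,0.7],[0,0,0,0,0,0,0.6],[0,0,0,0,0,0,0.6]]' 25 >/dev/null; python3 ft.py
python3 -m creep '[[0,0,0,0,0,0,1],[0,0,0,0,0,0,1],[0,0,0,0,0,0,1]]' 25 >/dev/null; python3 ft.py
python3 look.py side 270 80 100 120 5 e1.png
```

```text
ang 62.62 swing 0.703 r 0.09 drag 0.03 radial 0.09 fz -0.4 mz -0.007 w 0.0339 t 21.0 j7 -1.09
ang 62.82 swing 0.7 r 0.0901 drag 3.69 radial -0.51 fz 4.0 mz -0.064 w 0.0151 t 21.375 j7 -1.09
```

View pics/e1.png

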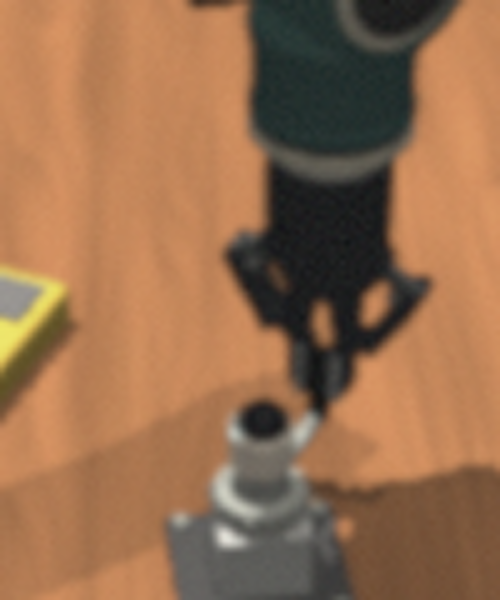

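```bash
python3 -m creep '[[0.0020,-0.0010,0,0,0,-1.4,1]]' 25 >/dev/null; python3 ft.py
python3 -m creep '[[0.0020,-0.0011,0,0,0,-1.4,1]]' 25 >/dev/null; python3 ft.py
```

```text
ang 61.98 swing 0.714 r 0.0902 drag 10.44 radial -3.76 fz 6.4 mz 0.119 w 0.0157 t 21.55 j7 -1.11
ang 60.58 swing 0.739 r 0.0901 drag 10.43 radial -3.35 fz 5.2 mz 0.127 w 0.0154 t 21.675 j7 -1.12
```

```bash
python3 -m creep '[[0.0020,-0.0011,0,0,0,-1.4,1]]' 25 >/dev/null; python3 ft.py
python3 -m creep '[[0.0020,-0.0012,0,0,0,-1.4,1]]' 25 >/dev/null; python3 ft.py
```

```text
ang 59.15 swing 0.764 r 0.0902 drag 10.77 radial -4.48 fz 7.4 mz 0.084 w 0.0153 t 21.8 j7 -1.14
ang 57.72 swing 0.788 r 0.0902 drag 11.6 radial -4.66 fz 7.1 mz 0.096 w 0.0152 t 21.925 j7 -1.16
```

The drag is now about 3.5 to 4 N above free, so the grip is firm. Stopping here: letting go and backing straight up.

```bash
python3 -m creep '[[0,0,0,0,0,0,0.7],[0,0,0,0,0,0,0.5],[0,0,0,0,0,0,0.2],[0,0,0,0,0,0,0]]' 25 >/dev/null; python3 ft.py
python3 -m creep '[[0,0,0.01,0,0,0,0],[0,0,0.03,0,0,0,0],[0,0,0.05,0,0,0,0],[0,0,0.05,0,0,0,0],[-0.04,-0.03,0.02,0,0,0,0],[-0.05,-0.035,0.01,0,0,0,0],[-0.05,-0.035,0,0,0,0,0],[-0.04,-0.045,0,0,0,0,0],[0,-0.05,0,0,0,0,0],[0,-0.05,0,0,0,0,0],[0,-0.05,0,0,0,0,0],[0,-0.03,0,0,0,0,0],[0,0,0,0,0,0,0],[0,0,0,0,0,0,0]]' 25
python3 look.py side 250 100 120 110 6 f1.png; python3 look.py top 150 100 340 220 2.3 f2.png
```

```text
ang 56.73 swing 0.806 r 0.0902 drag 0.17 radial 0.37 fz -0.3 mz -0.049 w 0.077 t 22.425 j7 -1.16
clock: 24.18
ee_pos: [0.4398, -0.1058, 0.2567]
tcp_rot: [0.0, 0.874, 0.485, 0.0]
ft_force: [-0.4, 1.0, -0.1]
grip_width: 0.0851
```

View pics/f1.png

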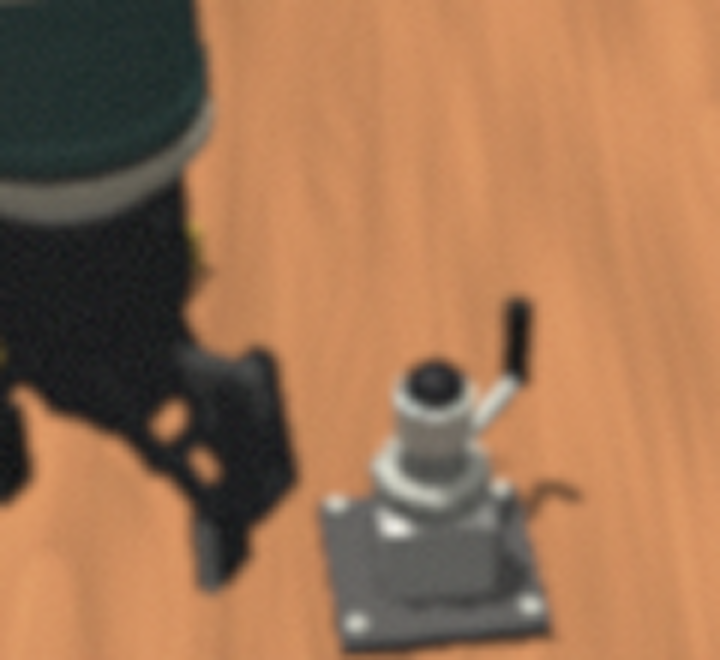

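View pics/f2.png

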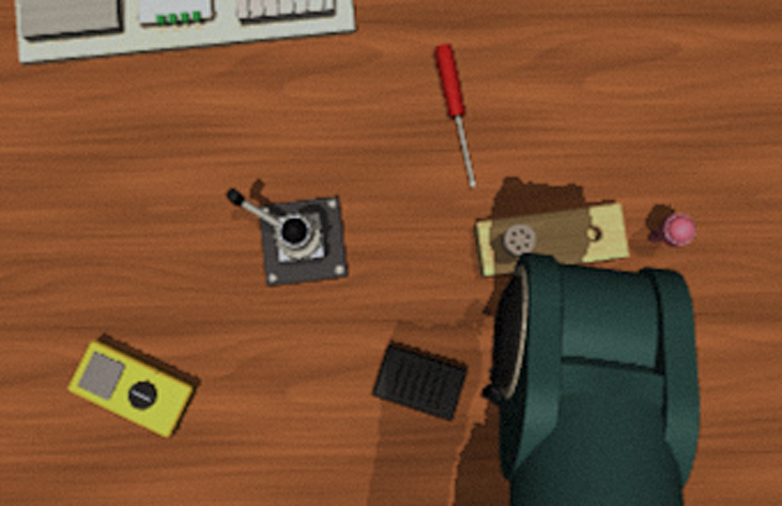

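The camera stands upright in the ring (dome at (435,385) side, (295,230) top), the lever has turned clockwise, and the neighbours have not moved. A quick numerical check of height and position, then hand-in.

```bash
python3 - <<'E'
from h import *
t,Kt,Tt=cap("top"); s,Ks,Ts=cap("side")
a=blob((t.max(2)<50).astype(np.uint8),(270,192,18,17)); b=blob((s.max(2)<60).astype(np.uint8),(315,157,16,12))
print(a[0],a[1],b[0],b[1],"dome",tri(ray(Kt,Tt,a[0]),ray(Ks,Ts,b[0])),plane(Kt,Tt,a[0],.132))
E
python3 -c "
from workcell import workorder
print(workorder.hand_in())"
```

```text
[277.50549451 199.84615385] [273 195  10  11  91] [322.28571429 163.96428571] [319 161   7   6  28] dome [0.57144219 0.14154824 0.1298898 ] [0.57034996 0.14130126 0.132     ]
the job is handed in; nothing more can be done
None
```

The domed camera is now standing upright in the stand's collet with the lever tightened, and I handed the job in at about 24 s.

- **Seating:** the stem went into the bore without touching the sides. It met the floor at the predicted height, with the force rising from 7 N to a peak of about 19 N. I then eased off and let go.
- **Tightening:** I gripped the lever's handle and swung it clockwise by about 0.8 rad. Free drag was about 7.5 N. It started to rise at around 0.45 to 0.5 rad and reached about 11 to 11.6 N, 3.5 to 4 N above free, so I stopped there.
- **Last checks:** in both views the camera looks upright, and the dome centre measured (0.571, 0.1415), about 1.5 mm from the stand's axis at (0.570, 0.143). That is within the 2 mm calibration. The gripper was well clear, and the sounder, pink look-alike, meter, screwdriver and power brick had not visibly moved. The arm hid the yellow look-alike in the last views.

- **Less certain points:**
  - The measured dome height, 0.130 m, was about 4 mm lower than expected for a fully seated camera. It had read about 5 mm low in the rack too, so I put this down to how the dome is detected. The seating itself rests on the force contact.
  - Twisting in the handle grip blurred the drag readings by about 1 to 2 N, so I released and re-gripped before the final reading.
  - I had no direct measurement of the collet's grip force.

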